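# Release the latched channel key of a switch box

### The job

Before any leads are changed on the switch box all four channels must be off, but one of its four identical latching keys is still latched down. Go along the row from left to right and tap each of the four keys in turn lightly with the fingertips, one at a time, to feel which one sits low and firm, pushing none of them so far in that it latches or releases; then press the low key fully in and let go, so that it springs out level with the others. Nothing is to be picked up, and the things around the box stay where they are.

Things in the scene. Friction and masses are not known exactly. Their poses are not given: they have to be found in the camera images.
- switch_box: fixed white box, 150 x 200 mm. Origin: centre of its underside; x points from its front (keys) to its back, y to its left, z up. Its deck, 50 mm above the worktop, carries a row of four identical grey keys along y, 40 mm apart, at x = -34, y = +60, +20, -20, -60 mm. Black binding posts, 75 mm high, stand in a row at x = +44 mm; all else is no higher than the keys
- bay_a: place of one of the four keys (the letters do not follow the order along the row, which varies). Origin: on the deck, 50 mm above the worktop, in the middle of the key; axes as the box's. The key's flat top, 28 (x) by 16 mm (y), is 12 mm above the origin when out, 7.5 mm when latched, 2 mm fully in; a latched key is firm below about 2.5 N
- bay_b: place of one of the four keys (the letters do not follow the order along the row, which varies). Origin: on the deck, 50 mm above the worktop, in the middle of the key; axes as the box's. The key's flat top, 28 (x) by 16 mm (y), is 12 mm above the origin when out, 7.5 mm when latched, 2 mm fully in; a latched key is firm below about 2.5 N
- bay_c: place of one of the four keys (the letters do not follow the order along the row, which varies). Origin: on the deck, 50 mm above the worktop, in the middle of the key; axes as the box's. The key's flat top, 28 (x) by 16 mm (y), is 12 mm above the origin when out, 7.5 mm when latched, 2 mm fully in; a latched key is firm below about 2.5 N
- bay_d: place of one of the four keys (the letters do not follow the order along the row, which varies). Origin: on the deck, 50 mm above the worktop, in the middle of the key; axes as the box's. The key's flat top, 28 (x) by 16 mm (y), is 12 mm above the origin when out, 7.5 mm when latched, 2 mm fully in; a latched key is firm below about 2.5 N
- key_a (a joint): how far the key of bay_a is pushed down, m: 0 out (off), 0.0044 latched (on), 0.010 fully in. Spring 1.3 N plus 0.3 N per mm. Pushed in beyond 0.0095 and let go, a key that was out stays latched and a latched key springs out; pushed less than 0.0080 it returns to where it was
- key_b (a joint): how far the key of bay_b is pushed down, m: 0 out (off), 0.0044 latched (on), 0.010 fully in. Spring 1.3 N plus 0.3 N per mm. Pushed in beyond 0.0095 and let go, a key that was out stays latched and a latched key springs out; pushed less than 0.0080 it returns to where it was
- key_c (a joint): how far the key of bay_c is pushed down, m: 0 out (off), 0.0044 latched (on), 0.010 fully in. Spring 1.3 N plus 0.3 N per mm. Pushed in beyond 0.0095 and let go, a key that was out stays latched and a latched key springs out; pushed less than 0.0080 it returns to where it was
- key_d (a joint): how far the key of bay_d is pushed down, m: 0 out (off), 0.0044 latched (on), 0.010 fully in. Spring 1.3 N plus 0.3 N per mm. Pushed in beyond 0.0095 and let go, a key that was out stays latched and a latched key springs out; pushed less than 0.0080 it returns to where it was
- vial_mid (a point): glass vial with a white cap, 25 mm across, 52 mm tall, standing behind the box; the point is its centre, half-way up. Loose; to be left alone
- canister_mid (a point): small white screw-cap jar, 31 mm across, 40 mm tall, standing behind the box; the point is its centre, half-way up. Loose; to be left alone
- slide_carton_mid (a point): card box of slides, 31 x 81 x 28 mm, to the right of the box; the point is its centre, half-way up. Loose; to be left alone
- forceps_mid (a point): steel forceps, 115 mm long, 9 mm high, lying in front of the box; the point is its centre, half-way up. Loose; to be left alone
- syringe_mid (a point): empty plastic syringe, 129 mm long, 19 mm high, lying to the left of the box; the point is its centre, half-way up. Loose; to be left alone

How it is judged:
By the outcome, as a careful person would: the job done as asked, in the order asked, and still so for the second after the job is handed in, with the robot touching nothing.
It also fails if it takes over 42 s, if anything falls off the work surface, if the arm or the gripper's body presses on something with over 40 N, if the wrist force passes 120 N, or if a joint passes its speed limit or range.

### The arm

A 6-joint arm with a two-finger parallel gripper is mounted at the origin on a cart in front of the work surface, level with it; the furniture and walls round the work are solid. World frame = base frame: x ahead of the robot, y to its left, z up, the work surface at z = 0. Lengths are in m, angles in rad, forces in N, time in s.
With the tool pointing down it reaches from about 0.35 to 0.975 m from the base axis. Payload 7.1 kg.
Tool frame: the origin (TCP) lies on the centre line of the jaws, within the pads' length; the fingertips stand arm.tips_ahead ahead of it and the grasp point (between the pads) lies 11 mm behind it (arm.tips_ahead is the distance from the TCP to the fingertips, in m); x points along the fingers, z is the direction in which the jaws open and shut, and the axes are right-handed (so a half turn about x gives the same grasp; the last joint's range is limited). The gripper opens to 88 mm and grips with 3 to 60 N. Pads are 20 mm wide; open, the fingers measure 115 mm over their backs; the gripper's body (75 mm by 178 mm) begins 61 mm behind the grasp point.
Start: joints at [1.32, 0.423, 1.63, -0, 1.089, -0.019], TCP at [0.144, 0.608, 0.231] pointing down, gripper open.
Joint ranges: [-3, 3], [-0.9, 2.11], [0.09, 2.58], [-1.31, 4.45], [0.11, 2.69], [-2.54, 2.54]. Speed limits (rad/s): [2.39, 2.39, 3.01, 3.14, 3.14, 3.14].

### API

Orientations are given as a unit quaternion [w, x, y, z].
In Python, from bench import arm, command_gripper, monitor, capture, calibration, cut_out gives the robot as it stands. Calls block until the motion is done:
- arm.move_ptp(position, orientation): joint-space move of the TCP to a pose.
- arm.move_straight(position, max_speed=0.15, attitude=None, max_force=None): straight line of the TCP; attitude=None keeps the orientation; max_speed is the mean speed in m/s. With max_force (N) it stops when the force on the tool has changed by that much, and returns True; else False.
- arm.set_joints(angles): joint-space move.
- command_gripper(opening, squeeze=None): opening from 0.0 (shut) to 1.0 (fully open); squeeze is the grip in N (None keeps the last); returns when the fingers have stopped.
- arm.wait(seconds).
- arm.ik(position, orientation): joint angles nearest the present ones, or None.
- monitor.observe(): the state.
- capture(name): name is "side" or "top" or "wrist"; returns the picture (400x640x3 uint8, red, green, blue); there is no depth.
- calibration(name): a dict with "fx", "fy", "cx", "cy" (pixels), "distortion" ([k1, k2, p1, p2, k3] as OpenCV has them; the pictures are not rectified), "rvec" (rotation vector, rad) and "tvec" (3), from world to camera coordinates, as OpenCV has them. Camera axes: x right, y down, z forward; pixel columns grow to the right and rows downward; lengths in m; the calibration is good to about 2 mm. A picture is of the moment at which its call begins: read the wrist's pose just before it. calibration takes no time and is no camera call; for the wrist camera it gives the pose at the moment of the call.
A pose or a line that the arm cannot do raises arm.MotionError and nothing moves.
- arm.close_job(): hands the job in, once; it reports no verdict.
Trained networks look in the newest picture that a camera, given by its name, has taken for a name from the list of things; names that differ only in an ending like _2 or _b are one class to them, and where a whole thing is asked for, a point or a joint stands for the part that bears it (a point fixed in the world has none). Each returns a list of dicts, best first, with "score" (0 to 1); they miss things now and then, are a little off and sometimes report something else, mostly with a low value. They report only what shows in the picture. A call takes as long as a camera call.
- cut_out(camera, target): "mask" (400x640 bool, what is visible of it) and "uv" ([column, row] in pixels, amid what is visible of it).
The state is a dict: "clock": time; "joints": joint angles; "dq": joint speeds; "joint_torque": joint torques, N m; "tool_pos": TCP position; "eef_rot": TCP orientation; "ft_force": force on the tool from outside, world axes, zero at the start; "moment": the same for the moment, N m; "finger_gap": opening from 0.0 (shut) to 1.0 (fully open).
Only numpy, scipy, OpenCV 4.12 (cv2) and the standard library are available. Lean on these libraries where they do the work, as an engineer would, in place of code of your own. Each camera call takes 0.05 s, during which the arm holds its last target.

## Working session

There is one attempt and no reset: what is moved stays moved. The work goes in short steps, each a Python script; the robot and the scene stay as the last script left them, time stands still between calls to the robot, and variables do not carry over. Pictures are saved under pics/ and viewed, and the job is handed in when it is done.

```bash
ls; mkdir -p pics
python3 - <<'E'
from bench import arm, command_gripper, monitor, capture, calibration, cut_out
import cv2, numpy as np
s=monitor.observe(); print(s); print(arm.tips_ahead)
for n in ["top","side","wrist"]:
    im=capture(n); cv2.imwrite(f"pics/{n}0.png",im[:,:,::-1]); c=calibration(n); print(n,{k:np.round(v,4).tolist() for k,v in c.items()})
    for t in ["switch_box","bay_a"]:
        r=cut_out(n,t); print(t,[(round(d['score'],2),np.round(d['uv'],1).tolist(),int(d['mask'].sum())) for d in r])
print(monitor.observe()['clock'])
E
```

```text
pics
{'clock': 0.0, 'joints': array([ 1.31999082e+00,  4.23848683e-01,  1.63068753e+00, -2.18810972e-05,
        1.08858799e+00, -1.90364630e-02]), 'dq': array([ 4.49613323e-04,  6.67741094e-04,  1.10572746e-03,  6.00498924e-04,
       -5.76623766e-04,  4.09698811e-05]), 'joint_torque': array([-1.27664996e-03, -5.44613957e+01, -2.73658043e+01,  6.43929234e-02,
        2.28743203e-02, -8.66793152e-05]), 'tool_pos': array([0.14343033, 0.60776174, 0.22989776]), 'eef_rot': array([ 0.55402996, -0.43916983,  0.55488348,  0.43850312]), 'ft_force': array([ 0.01247695, -0.28885088,  0.09808819]), 'moment': array([-0.02626444, -0.00959953,  0.03014014]), 'finger_gap': 1.0020820257756784}
0.008
top {'fx': 479.1314, 'fy': 479.1314, 'cx': 330.314, 'cy': 202.0178, 'distortion': [-0.0119, 0.0, 0.0, 0.0, 0.0], 'rvec': [2.2204, -2.1782, 0.0444], 'tvec': [-0.1186, 0.5348, 1.105]}
switch_box [(0.93, [316.8, 192.6], 5207)]
bay_a [(0.7, [313.3, 208.1], 171), (0.52, [295.1, 210.8], 150), (0.45, [328.1, 211.5], 194)]
side {'fx': 471.2165, 'fy': 471.2165, 'cx': 320.4042, 'cy': 188.0651, 'distortion': [-0.0742, 0.0, 0.0, 0.0, 0.0], 'rvec': [2.1058, -0.3464, 0.1734], 'tvec': [-0.5642, 0.098, 0.816]}
switch_box [(0.87, [321.6, 203.5], 5787)]
bay_a [(0.74, [296.7, 195.0], 185), (0.72, [308.2, 208.0], 236), (0.61, [284.6, 175.7], 152), (0.53, [320.9, 206.4], 5610), (0.47, [290.3, 184.3], 226)]
wrist {'fx': 310.6736, 'fy': 310.6736, 'cx': 322.9983, 'cy': 197.6407, 'distortion': [-0.0258, 0.0, 0.0, 0.0, 0.0], 'rvec': [-2.2934, -1.8137, -0.2422], 'tvec': [-0.6251, -0.0318, 0.3884]}
switch_box []
bay_a []
0.45
```

View pics/top0.png

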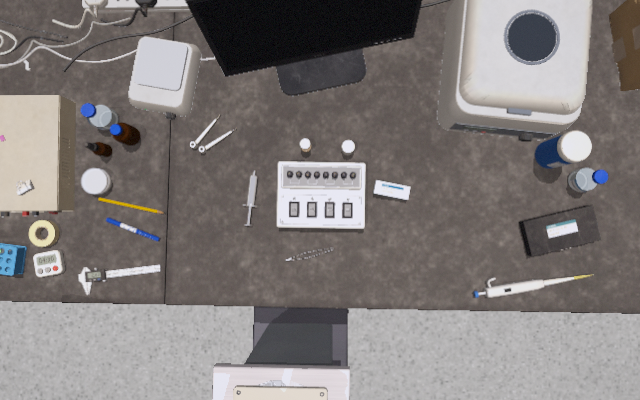

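View pics/side0.png

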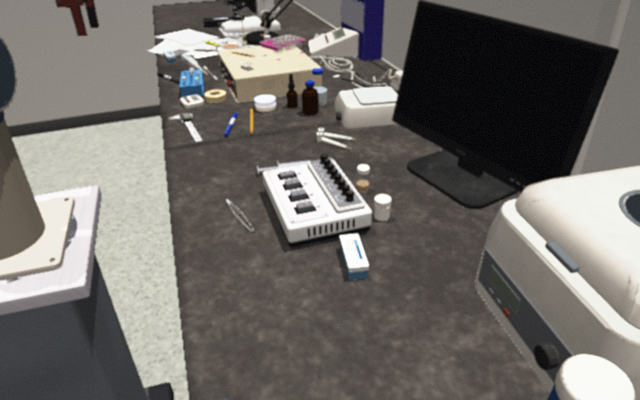

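The top view shows the box at about (321,195), with keys near row 210 at columns 294, 312, 329 and 347. The side view agrees, with nothing on the deck. Next I'll work out the box pose from both views.

```bash
cat > h.py <<'E'
from bench import arm, command_gripper, monitor, capture, calibration, cut_out
import cv2, numpy as np
from scipy.spatial.transform import Rotation as R
from scipy.optimize import least_squares
def K(c): return np.array([[c['fx'],0,c['cx']],[0,c['fy'],c['cy']],[0,0,1]])
def proj(c,P): return cv2.projectPoints(np.asarray(P,float).reshape(-1,3),np.array(c['rvec']),np.array(c['tvec']),K(c),np.array(c['distortion']))[0][:,0]
def on_plane(c,uv,z):
    p=cv2.undistortPoints(np.array(uv,float).reshape(-1,1,2),K(c),np.array(c['distortion']))[:,0]
    M=cv2.Rodrigues(np.array(c['rvec']))[0]; o=-M.T@np.array(c['tvec'])
    d=np.c_[p,np.ones(len(p))]@M
    return o+d*((z-o[2])/d[:,2])[:,None]
E
python3 - <<'E'
from h import *
c=calibration("top")
P=on_plane(c,[[294,210],[312,210],[329.5,210.5],[347,210.5]],0.06); print(P.round(4))
c=calibration("side")
print(on_plane(c,[[284.6,175.7],[290.3,184.3],[296.7,195],[308.2,208]],0.06).round(4))
w=calibration("wrist");M=cv2.Rodrigues(w['rvec'])[0];o=-M.T@w['tvec'];s=monitor.observe()
q=s['eef_rot'];Rt=R.from_quat(q,scalar_first=True).as_matrix()
print("cam in tool",Rt.T@(o-s['tool_pos'])); print("cam axes in tool (cols)",(Rt.T@M.T).round(2)); print(Rt.round(3))
E
cd pics; python3 -c "
import cv2
a=cv2.imread('top0.png')[130:280,230:430];cv2.imwrite('topz.png',cv2.resize(a,None,fx=4,fy=4,interpolation=2))
a=cv2.imread('side0.png')[140:290,220:420];cv2.imwrite('sidez.png',cv2.resize(a,None,fx=4,fy=4,interpolation=2))"
```

```text
[[ 0.5156 -0.0279  0.06  ]
 [ 0.5164 -0.068   0.06  ]
 [ 0.516  -0.107   0.06  ]
 [ 0.5167 -0.1459  0.06  ]]
[[ 0.5111 -0.0401  0.06  ]
 [ 0.5131 -0.0735  0.06  ]
 [ 0.5143 -0.112   0.06  ]
 [ 0.5216 -0.1573  0.06  ]]
cam in tool [-0.15279753  0.07066709  0.00017993]
cam axes in tool (cols) [[-0.   -0.26  0.97]
 [-0.   -0.97 -0.26]
 [ 1.   -0.    0.  ]]
[[-0.    -0.973  0.23 ]
 [-0.     0.23   0.973]
 [-1.     0.    -0.   ]]
```

View pics/topz.png

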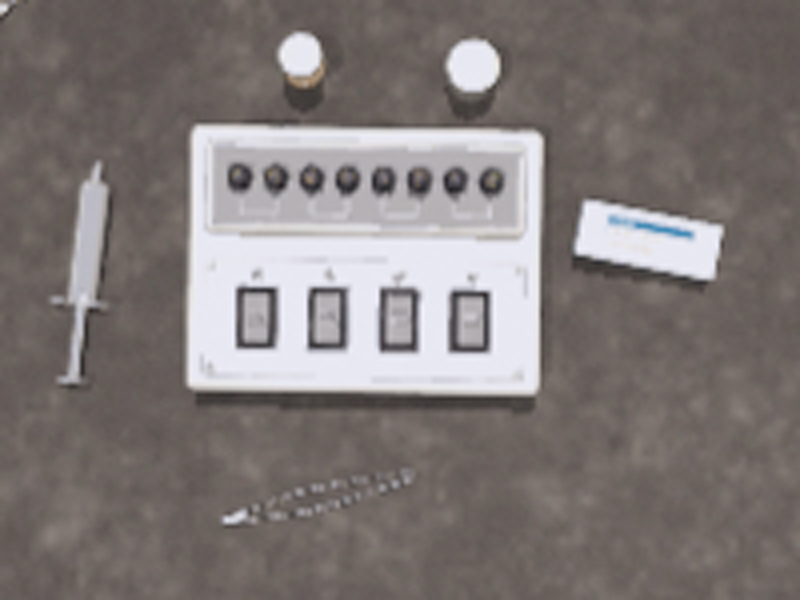

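View pics/sidez.png

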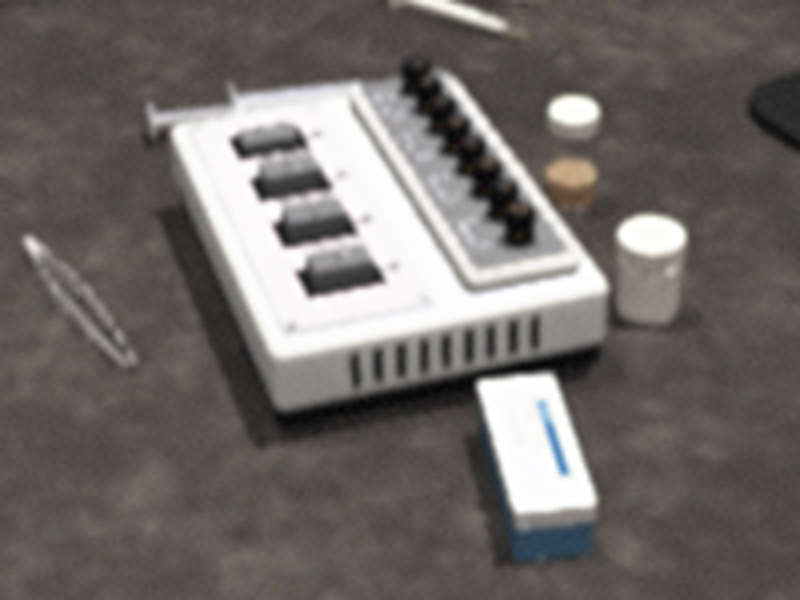

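The top and side views put the keys at about x=0.516, with y running from -0.028 to -0.146. I'll shut the gripper and go above the row for a closer look from two wrist positions.

Run:
```python
from h import *
def Q(yaw,flip):
    A=np.array([[0,0,1],[0,1,0],[-1,0,0]],float)  # cols x=(0,0,-1), y=(0,1,0), z=(1,0,0)
    A=R.from_euler('z',yaw).as_matrix()@A
    if flip: A=A@np.diag([1,-1,-1])
    return R.from_matrix(A).as_quat(scalar_first=True)
for f in (0,1):
    print(f,arm.ik([0.516,-0.087,0.25],Q(0,f)))
```

```text
0 [-1.89776695e-01  2.50089800e-01  1.83586347e+00 -4.44089210e-16
  1.05563938e+00 -1.89776695e-01]
1 None
```

```bash
cat >> h.py <<'E'
def Q(yaw):
    A=np.array([[0,0,1],[0,1,0],[-1,0,0]],float)
    return R.from_matrix(R.from_euler('z',yaw).as_matrix()@A).as_quat(scalar_first=True)
E
python3 - <<'E'
from h import *
import pickle
command_gripper(0.0); print(monitor.observe()['clock'])
out=[]
for i,p in enumerate([[0.500,-0.10,0.22],[0.54,-0.05,0.26]]):
    arm.move_ptp(p,Q(0)); c=calibration("wrist"); im=capture("wrist"); s=monitor.observe()
    cv2.imwrite(f"pics/w{i+1}.png",im[:,:,::-1])
    r=cut_out("wrist","bay_a")
    print(s['clock'],s['tool_pos'],s['ft_force'])
    print([(round(d['score'],2),np.round(d['uv'],1).tolist(),int(d['mask'].sum()),on_plane(c,[d['uv']],.06).round(4).tolist()) for d in r])
    out.append((c,im,[(d['score'],d['uv'],d['mask']) for d in r]))
pickle.dump(out,open('w.pkl','wb'))
E
```

```text
1.7917
4.6333 [ 0.50017745 -0.09941553  0.21998372] [ 0.01619835 -0.75054798  0.42434875]
[(0.84, [341.7, 221.0], 614, [[0.521, -0.1384, 0.06]]), (0.71, [342.1, 113.5], 913, [[0.5197, -0.0278, 0.06]]), (0.71, [339.0, 189.1], 802, [[0.5177, -0.1035, 0.06]]), (0.7, [341.2, 148.8], 782, [[0.5193, -0.062, 0.06]])]
5.1333 [ 0.53957803 -0.04957866  0.25962967] [ 0.42511003  0.60864187 -0.12092777]
[(0.85, [304.2, 188.4], 483, [[0.5198, -0.0621, 0.06]]), (0.8, [302.6, 218.1], 452, [[0.5174, -0.0987, 0.06]]), (0.78, [307.6, 157.1], 630, [[0.5242, -0.0255, 0.06]]), (0.53, [299.4, 250.5], 196, [[0.5127, -0.141, 0.06]])]
```

View pics/w1.png

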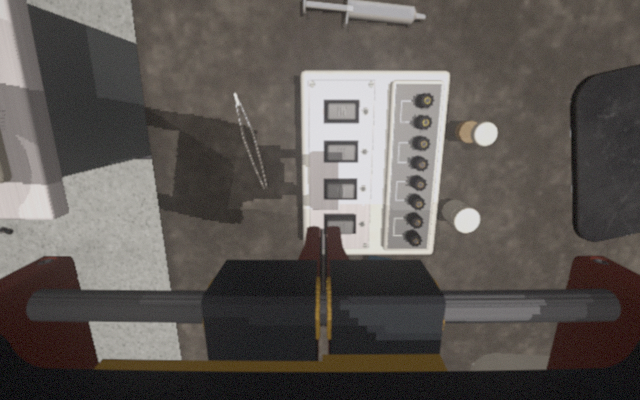

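View pics/w2.png

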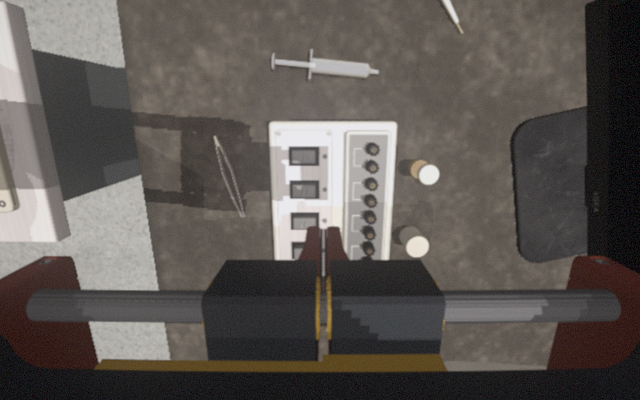

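Both wrist views show all four keys in black frames, in w1 at column 341, rows 113, 149, 188 and 222, with the last partly hidden behind the fingertips. I'll zoom in and fit the box pose.

Run:
```python
from h import *
import pickle
out=pickle.load(open('w.pkl','rb'))
for i,(c,im,r) in enumerate(out):
    a=im[60:270,250:470,::-1]; cv2.imwrite(f'pics/wz{i+1}.png',cv2.resize(a,None,fx=2.8,fy=2.8,interpolation=2))
# fit: key visible centres at z .06 from each view
bx=np.array([[-.034,y,.057] for y in (.06,.02,-.02,-.06)])
def world(p,P):
    return np.c_[P[:,:2]@R.from_euler('z',p[2]).as_matrix()[:2,:2].T+p[:2],P[:,2]]
ct=calibration("top")
obs=[(ct,np.array([[294.25,209.8],[312,209.8],[329.7,210],[347.3,210.3]]),[0,1,2,3])]
for c,im,r in out:
    uv=np.array(sorted([d[1] for d in r],key=lambda u:u[1])); obs.append((c,uv[:3],[0,1,2]))
def res(p,o): return np.concatenate([(proj(c,world(p,bx[k]))-uv).ravel()*(2.3 if c is ct else 1) for c,uv,k in o])
for o in (obs[:1],obs[1:2],obs[2:],obs): 
    f=least_squares(res,[.55,-.087,0],args=(o,)); print(f.x.round(4),f.fun.round(1))
```

```text
[ 0.5509 -0.0872  0.0096] [-0.7 -0.2 -0.3  0.2  0.2  0.1  0.9 -0.2]
[ 0.5526 -0.0858 -0.0255] [ 0.3 -3.  -0.5  2.6  0.2  0.6]
[ 0.5522 -0.0861 -0.0941] [-0.  -2.3  0.5  0.2 -0.5  2.4]
[ 0.5521 -0.0865 -0.0229] [-2.5 -3.5 -2.2 -1.8 -1.7 -0.5 -1.   0.5 -0.4 -2.2 -1.   3.4 -0.2  1.4
 -4.  -0.2 -0.9  2.4  0.5  4.6]
```

View pics/wz1.png

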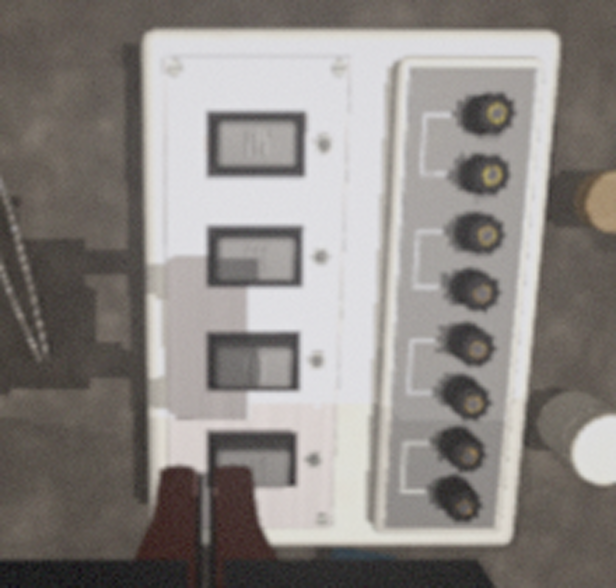

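Run:
```python
from h import *
import pickle
out=pickle.load(open('w.pkl','rb')); c=out[0][0]
X=np.array([[256.5,144],[255.5,257],[254,361.5],[253,459]]);uv=(X+.5)/2.8-.5+[250,60]
P=on_plane(c,uv,.0505);print(P.round(4))
ct=calibration("top");T=np.array([[257,318],[327.5,319],[398.5,320],[469.5,321]]);
print(on_plane(ct,(T+.5)/4-.5+[230,130],.0505).round(4))
```

```text
[[ 0.5194 -0.0254  0.0505]
 [ 0.5197 -0.0658  0.0505]
 [ 0.5197 -0.1054  0.0505]
 [ 0.5199 -0.1448  0.0505]]
[[ 0.5178 -0.0269  0.0505]
 [ 0.518  -0.0665  0.0505]
 [ 0.5182 -0.1063  0.0505]
 [ 0.5184 -0.1462  0.0505]]
```

View pics/wz2.png

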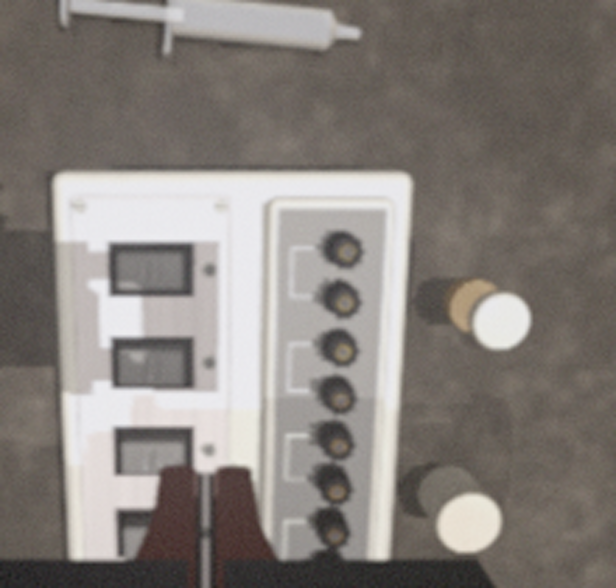

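Bezel centres from the wrist and top views agree to about 1.5 mm (x ≈ 0.519, yaw ≈ 0). Next I'll hover over the leftmost key, check the force noise, and tap it.

```bash
cat >> h.py <<'E'
KEYS=np.array([[.5187,-.0262],[.5189,-.0662],[.519,-.106],[.5192,-.1457]])
YAW=0.0045
def F(n=8):
    f=[]
    for _ in range(n): arm.wait(0.02); f.append(monitor.observe()['ft_force'])
    return np.array(f)
def tap(k,thr=1.5,bottom=.0640,speed=.012):
    x,y=KEYS[k]
    s=monitor.observe()['tool_pos']
    if abs(s[2]-.080)<.004: arm.move_straight([x,y,.080],max_speed=.06)
    else:
        arm.move_straight([x,y,.110],max_speed=.15) if s[2]<.13 else arm.move_ptp([x,y,.110],Q(YAW))
        arm.move_straight([x,y,.080],max_speed=.06)
    arm.wait(.2); f0=F(); 
    hit=arm.move_straight([x,y,bottom],max_speed=speed,max_force=thr)
    s=monitor.observe(); f1=F(6); s1=monitor.observe()
    arm.move_straight([x,y,.080],max_speed=.05)
    print(k,'hit',hit,'tip z',(s['tool_pos'][2]-.008).round(5),(s1['tool_pos'][2]-.008).round(5),'xy',s1['tool_pos'][:2].round(4),'F0',f0.mean(0).round(2),f0.std(0).round(2),'F1',f1.mean(0).round(2),'t',monitor.observe()['clock'])
E
python3 - <<'E'
from h import *
tap(0)
E
```

```text
0 hit True tip z 0.05738 0.05738 xy [ 0.5186 -0.0262] F0 [ 0.03 -0.2   0.09] [0.6  0.6  0.39] F1 [ 0.45 -0.09  2.89] t 8.4667
```

Run:
```python
from h import *
tap(1)
```

```text
1 hit True tip z 0.06044 0.06052 xy [ 0.5188 -0.0662] F0 [ 0.18 -0.15 -0.07] [0.34 0.41 0.34] F1 [ 1.01 -0.13  1.54] t 11.0083
```

Run:
```python
from h import *
tap(2); tap(3)
```

```text
2 hit True tip z 0.06042 0.06049 xy [ 0.5189 -0.106 ] F0 [0.29 0.09 0.25] [0.54 0.33 0.63] F1 [ 0.8  -0.43  2.05] t 13.55
3 hit True tip z 0.06028 0.06033 xy [ 0.5191 -0.1457] F0 [-0.13 -0.09 -0.39] [0.53 0.34 0.33] F1 [ 0.88 -0.64  1.85] t 16.0917
```

The left key stopped the fingers at 57.4 mm, while the other three gave way at about 60.4 mm. So the left key is the latched one, and I'll press it fully in, limited by force.

```bash
python3 - <<'E'
from h import *
x,y=KEYS[0]
arm.move_straight([x+.0,y,.085],max_speed=.1); arm.wait(.2); F0=F().mean(0)
hit=arm.move_straight([x,y,.0580],max_speed=.02,max_force=9)
s=monitor.observe(); f=F(5).mean(0); s1=monitor.observe()
print(hit,s['tool_pos'][2]-.008,s1['tool_pos'][2]-.008,F0.round(2),f.round(2),s1['clock'])
arm.move_straight([x,y,.085],max_speed=.04)
arm.move_straight([x,y,.20],max_speed=.15)
arm.move_ptp([.50,-.10,.22],Q(0))
for n in("wrist","side","top"): cv2.imwrite(f"pics/{n}_after.png",capture(n)[:,:,::-1])
print(monitor.observe()['clock'])
E
cd pics; python3 -c "
import cv2,numpy as np
a=cv2.imread('w1.png')[60:240,290:460];b=cv2.imread('wrist_after.png')[60:240,290:460]
cv2.imwrite('cmp.png',cv2.resize(np.hstack([a,b]),None,fx=2.3,fy=2.3,interpolation=2))"
```

```text
True 0.052261827715907046 0.052274047400941166 [-0.04  0.04 -0.08] [-0.87  0.11  8.04] 19.0083
21.2667
```

View pics/cmp.png

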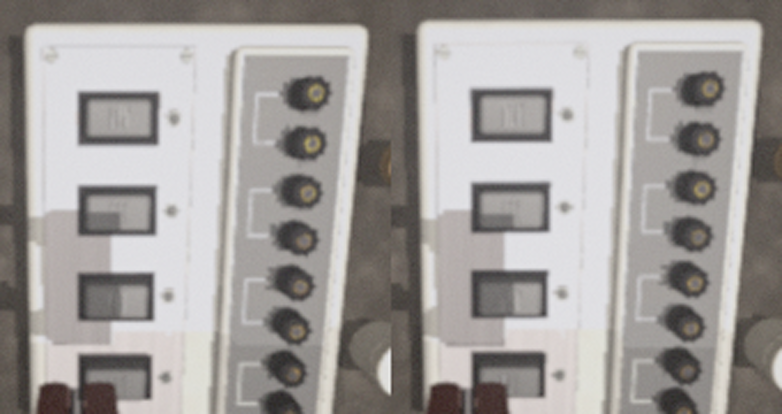

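View pics/side_after.png

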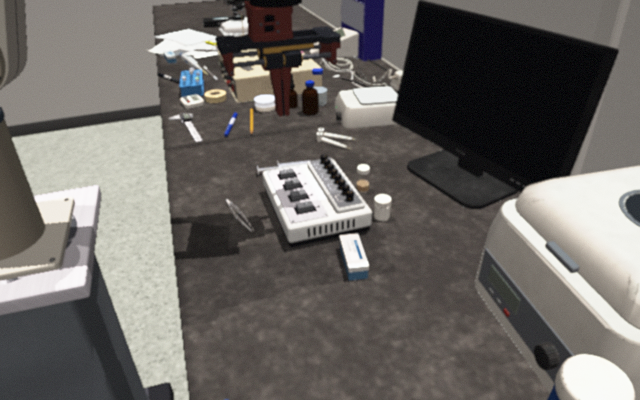

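```bash
cd pics; python3 -c "
import cv2,numpy as np
a=cv2.imread('side0.png')[150:225,265:325];b=cv2.imread('side_after.png')[150:225,265:325]
cv2.imwrite('cmps.png',cv2.resize(np.hstack([a,b]),None,fx=6.5,fy=6.5,interpolation=2))"
```

```text
(no output)
```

View pics/cmps.png

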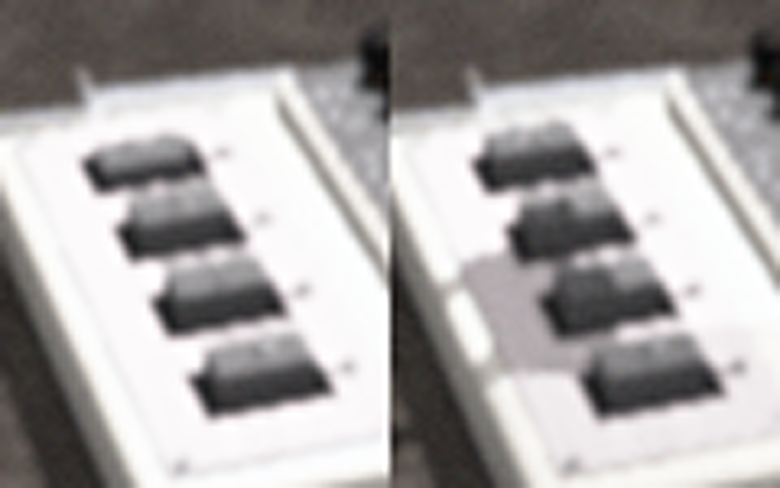

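The side view shows the change. Before, the far (left) key sat low; now its top stands proud at the same height as the other three. The surroundings look unchanged and the arm is clear, so I'll hand in.

Run:
```python
from h import *
a=cv2.imread('pics/top0.png').astype(int);b=cv2.imread('pics/side0.png').astype(int);b2=cv2.imread('pics/side_after.png').astype(int)
for n,t in [("side","vial_mid"),("side","canister_mid"),("side","slide_carton_mid"),("side","forceps_mid")]:
    r=cut_out(n,t); print(t,[(round(d['score'],2),np.round(d['uv'],1).tolist()) for d in r[:1]])
print(np.abs(b-b2)[225:285,335:375].max(),np.abs(b-b2)[160:222,352:395].max())
arm.close_job(); print(monitor.observe()['clock'])
```

```text
vial_mid [(0.59, [381.1, 207.2])]
canister_mid [(0.66, [382.0, 208.1])]
slide_carton_mid [(0.74, [354.0, 258.8])]
forceps_mid [(0.5, [321.2, 203.9])]
35 32
the job is handed in; nothing more can be done
the job is handed in; nothing more can be done
```

The latched key was the leftmost one. I pressed it fully in and it sprang out level with the other three. The job is handed in; the clock read 21.3 s just before, against the 42 s limit.

- **Taps:** With the gripper shut, I tapped the four keys left to right. The first stopped the fingertips at 57.4 mm, low and firm. The other three gave way at 60.3–60.5 mm under about 1.5–2 N. No tap went far enough to latch or release a key.
- **Press:** The left key went down to 52.3 mm at about 8 N, which is more than its spring alone would give, so it had reached its stop. By height alone that is only just past the release point (about 52.5 mm).
- **Last checks:** The before-and-after side pictures show the left key now as high as the others. I did not tap it again to confirm.
- **Surroundings:** In the side view the vial, jar and slide carton look unmoved, as do the forceps and the visible end of the syringe. I took a final top picture but did not compare it.
- **Checks that disagreed:** The network confused the vial with the jar and the forceps with the box, with scores of 0.5–0.66, so I relied on the pictures for those. The two wrist-camera fits using the network's key centres were up to 3 px off. I used bezel centres marked by hand instead, which agreed between the wrist and top views to about 1.5 mm.

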